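Bung the brine tub and hang up the mallet

ROBOT

A 6-joint arm with a two-finger parallel gripper is mounted at the origin on the work surface. World frame = base frame: x ahead of the robot, y to its left, z up, the work surface at z = 0. Lengths are in mm, angles in rad, forces in N, time in s.
With the tool pointing down it reaches from about 300 to 775 mm from the base axis. Payload 14.6 kg.
Tool frame: the origin (TCP) lies at the very end of the fingers, on their centre line; the grasp point (between the pads) lies 19 mm behind it (manip.hold_point_z is the distance from the TCP to the grasp point, in mm); z points along the fingers, y is the line along which they close (so a half turn about z gives the same grasp; the last joint's range is limited). The gripper opens to 94 mm and grips with 3 to 60 N. Pads are 16 mm wide; open, the fingers measure 119 mm over their backs; the gripper's body (75 mm by 177 mm) begins 78 mm behind the grasp point.
Start: joints at [1.276, 0.3, 1.521, -0, 1.321, -0.067], TCP at [124.207, 535.781, 205.446] pointing down, gripper open.
Joint ranges: [-3.03, 3.03], [-0.79, 2.21], [0.23, 2.52], [-1.04, 4.18], [0, 3.07], [-2.55, 2.55]. Speed limits (rad/s): [2.22, 2.22, 2.57, 3.14, 3.14, 3.14].

INTERFACE

Orientations are given as a rotation vector (axis times angle).
In Python, from station import manip, snapshot, camera_info gives the robot as it stands. The module is installed in compiled form; this text tells all that it offers.
- The arm moves only by the tool apply_moves, never from a script. Its argument "plan" is a list of rows, each a list of 2 entries, a list of its own where there are three numbers: the shift along the world's x, y, z in mm, then the turn about the world's z in degrees. In form: [[[dx, dy, dz], roll], ...]. A call has 1 to 20 rows; each row is the pose to reach, as a shift and turn from the pose commanded when the call began; what a row does not reach only later rows make up. A row lasts 1/8 s, in which the tool goes at most 62.5 mm and 10.7 degrees, less where a joint would pass 70% of its speed; a pose out of reach is approached as far as the arm can. A call with a gripper value outside its range is refused whole. "gripper" is the closure in counts, from 0 (fully open) to 255 (shut), set as the call begins (left out, the last holds). The fingers move at their own pace and stop on an object; "force" is the grip in N (left out, the last holds). Time passes only in rows, so rows that repeat a pose let the fingers close. It gives the time, the measured TCP pose, the force, the opening and the grip force at its end, in the units of the state.
- manip.get_state(): the state, without advancing time (a new reading comes with each control period).
- snapshot(name): name is "scene" or "top" or "wrist"; returns the picture (480x640x3 uint8, red, green, blue); there is no depth.
- camera_info(name): a dict with "vertical_fov" (degrees; the focal length in pixels is half the picture's height over the tangent of half this angle, whatever the lens; pixels are square), "cx", "cy" (the principal point, pixels), "R" (3x3) and "t" (3): a world point X has camera coordinates R X + t; the wrist camera has in their place "hand_eye" (4x4, takes a point from camera to tool coordinates, whose origin is the TCP and whose axes are the flange's). Camera axes: x right, y down, z forward; pixel columns grow to the right and rows downward; lengths in mm; the calibration is good to about 2 mm. A picture is of the moment at which its call begins: read the wrist's pose just before it. camera_info takes no time and is no camera call.
- manip.sign_off(): hands the job in; it is judged then, once.
The state is a dict: "time_s": time; "joint_pos": joint angles; "joint_velocities": joint speeds; "tau": joint torques, N m; "tcp_pos": TCP position; "ee_rot": TCP orientation; "wrist_force": force on the tool from outside, world axes, zero at the start; "torque": the same for the moment, N m; "grip_width": opening from 0.0 (shut) to 1.0 (fully open); "grip_force": force on a finger pad.
Only numpy, scipy, OpenCV 4.12 (cv2) and the standard library are available. Lean on these libraries where they do the work, as an engineer would, in place of code of your own. Each camera call takes 0.05 s, during which the arm holds its last target. There are 200 camera calls.

TASK

Pick up the rubber mallet and drive the red bung in the tub's lid fully home with it; do not push the bung or tub with the gripper. Then put the mallet away on the sloping blue stand: thread the eye of its handle over the steel peg and lower it until the head rests on the board before letting go, so that it hangs straight down the slope. Leave the tin, the jar and the bowl where they are.

Things in the scene. Friction and masses are not known exactly. Their poses are not given: they have to be found in the camera images.
- mallet: Rubber mallet, 201 mm long, about 0.4 kg, standing on a face of its head with the handle level. Black round head, 60 mm diameter, 70 mm high, grey band; orange handle 24 mm wide, 20 mm high, leaving the head at mid-height and ending in a round eye. Origin: centre of the head's lower face (on the table at first). z: head's axis, up at first; x: from head along handle to eye.
- mallet_grip (a point): Point in the middle of the handle, 60 mm along x from the head's axis and 35 mm above the head's lower face. A good place to grip, closing across the handle (mallet y, 24 mm wide). The handle is clear from 30 to 129 mm along x.
- mallet_eye (a point): Centre of the eye at the end of the handle, 150 mm along x from the head's axis, 35 mm above the head's lower face. Ring 42 mm outside, hole 26 mm, 16 mm thick; the hole runs along the mallet's z.
- tub: Round white food tub, fixed, 154 mm over its blue lid, with a thin wire bail. Origin: centre of its underside, on the table. The top of the lid is at 100 mm; a blue boss 52 mm across in the middle of the lid rises to 110 mm. The bung stands in the boss, on the tub's axis.
- bung_top (a point): Centre of the top of the red bung, a disc 42 mm across and 12 mm thick on a white stem. It stands up to 140 mm above the table and is 122 mm high when fully home, with the disc resting on the boss.
- bung (a joint): How far the bung has been pushed down, in m: 0 fully up, 0.018 fully home. It moves straight down, takes about 9 N, and stays where it is left.
- pegboard: Sloping blue board 240 x 140 x 10 mm, fixed on a steel stand, 35 degrees from level, facing up and towards the robot, with one steel peg square to it near its upper edge. Origin: centre of the peg's foot on the board's surface, 175 mm above the table. z: out of the board along the peg (35 degrees from vertical); x: straight up the slope; y: across. Surface: x -205 to +35 mm.
- peg_tip (a point): Centre of the free end of the steel peg, 75 mm along pegboard z from its foot. The peg is 16 mm in diameter, its last 9 mm tapered. When the mallet is hung, its head rests flat on the board at about pegboard x = -150 mm and the middle of its eye is 35 mm from the board along the peg.
- tin: Closed yellow-labelled tin, 74 mm in diameter, 110 mm high, about 0.45 kg, a bystander. Origin: centre of its underside.
- jar: Amber jar with a green cap, 72 mm in diameter, 120 mm high, about 0.4 kg, a bystander. Origin: centre of its underside.
- bowl: Steel bowl, 110 mm across and 45 mm high, a bystander. Origin: centre of its underside.
Mind the look-alikes: they are no part of the job. Several things have the shape of the mallet; the one meant has the colours described above.

How it is judged:
By the outcome, as a careful person would: the job done as asked, in the order asked, and still so for the second after the job is handed in, with the robot touching nothing.
It also fails if it takes over 58 s, if anything falls off the work surface, if the arm or the gripper's body presses on something with over 40 N, if the wrist force passes 120 N, or if a joint passes its speed limit or range.

## Working session

There is one attempt and no reset: what is moved stays moved. The work goes in short steps, Python scripts to look and compute and a tool call to move; the robot and the scene stay as the last step left them, time stands still between calls to the robot, and variables do not carry over. Pictures are saved under pics/ and viewed, at most 10 in all, crops included, and the job is handed in when it is done.

Besides the shell and the picture viewer there is one more tool, called by a JSON object that holds its "op" and its "data", one argument or row to a line. apply_moves: Moves the arm, as the interface text tells. Its arguments: {"type":"object","properties":{"plan":{"type":"array"},"gripper":{"type":"number"},"force":{"type":"number"}},"required":["plan"]}

```bash
mkdir -p pics; cat > h.py <<'E'
import numpy as np, cv2
from station import manip, snapshot, camera_info
from scipy.spatial.transform import Rotation as Ro
def cam(name, st=None):
    i=camera_info(name); f=240/np.tan(np.radians(i["vertical_fov"])/2)
    if "R" in i: R=np.array(i["R"]);t=np.array(i["t"])
    else:
        H=np.array(i["hand_eye"]); Rt=Ro.from_rotvec(st["ee_rot"]).as_matrix()
        Rc=Rt@H[:3,:3]; c=Rt@H[:3,3]+np.array(st["tcp_pos"]); R=Rc.T; t=-R@c
    return dict(f=f,cx=i["cx"],cy=i["cy"],R=R,t=t)
def proj(c,X):
    p=c["R"]@np.array(X,float)+c["t"]; return np.array([c["cx"]+c["f"]*p[0]/p[2],c["cy"]+c["f"]*p[1]/p[2]])
def ray(c,u,v):
    d=c["R"].T@np.array([(u-c["cx"])/c["f"],(v-c["cy"])/c["f"],1]); return -c["R"].T@c["t"], d/np.linalg.norm(d)
def onz(c,u,v,z):
    o,d=ray(c,u,v); return o+d*(z-o[2])/d[2]
def two(rs):
    A=sum(np.eye(3)-np.outer(d,d) for o,d in rs); b=sum((np.eye(3)-np.outer(d,d))@o for o,d in rs); return np.linalg.solve(A,b)
E
python3 - <<'E'
from h import *
for n in("scene","top"):
    im=snapshot(n); cv2.imwrite(f"pics/{n}0.png",im[:,:,::-1]); i=camera_info(n); print(n,{k:v for k,v in i.items()})
    c=cam(n); print("C",-c["R"].T@c["t"])
print(camera_info("wrist")); print(manip.get_state())
E
```

```text
scene {'vertical_fov': 50.7463315177659, 'cx': 320.7609207846385, 'cy': 247.56650173672722, 'R': array([[ 0.57313423,  0.81945221, -0.00390299],
       [ 0.45470031, -0.32197776, -0.8304083 ],
       [-0.6817366 ,  0.47416073, -0.55714165]]), 't': array([-374.6314295 ,  -84.97172772, 1589.59043016])}
C [1337.03273433 -474.08780779  813.60362339]
top {'vertical_fov': 49.797028891396394, 'cx': 320.5982896177227, 'cy': 238.61000202506406, 'R': array([[ 0.0723324 , -0.99737525, -0.00326097],
       [-0.97369159, -0.06990569, -0.21688221],
       [ 0.21608499,  0.01886279, -0.97619233]]), 't': array([  68.07418285,  541.11924994, 1446.44107989])}
C [ 209.40509101   78.43891036 1529.58581969]
{'vertical_fov': 60.63641314940909, 'cx': 315.4407597866244, 'cy': 236.14314095608592, 'hand_eye': array([[ 1.50377553e-03, -9.73110071e-01, -2.30335687e-01,
         6.68764830e+01],
       [ 9.99998783e-01,  1.36760996e-03,  7.50811464e-04,
        -5.97945426e-01],
       [-4.15612817e-04, -2.30336536e-01,  9.73110943e-01,
        -1.80102994e+02],
       [ 0.00000000e+00,  0.00000000e+00,  0.00000000e+00,
         1.00000000e+00]])}
{'time_s': 0.1, 'joint_pos': array([ 1.27637122e+00,  3.00409526e-01,  1.52151117e+00, -1.15524245e-05,
        1.32068229e+00, -6.65911275e-02]), 'joint_velocities': array([ 0.00053625,  0.00018013, -0.00106   ,  0.00136522, -0.00155012,
       -0.00187333]), 'tau': array([ 1.18438802e-03, -5.32654703e+01, -3.53285944e+01,  7.09829642e-02,
        2.34662258e-02, -7.00404053e-05]), 'tcp_pos': array([124.16209728, 535.56774851, 204.94967222]), 'ee_rot': array([-3.57083349e-01, -3.12106119e+00,  1.56432297e-03]), 'wrist_force': array([-0.29909606, -0.01586808,  0.26559799]), 'torque': array([ 0.00965598, -0.00360497,  0.0240131 ]), 'grip_force': 0.0, 'grip_width': 0.9970191161049248}
```

View pics/scene0.png

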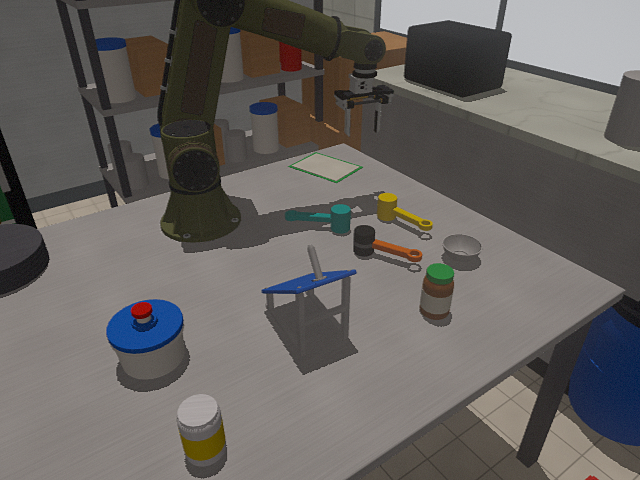

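View pics/top0.png

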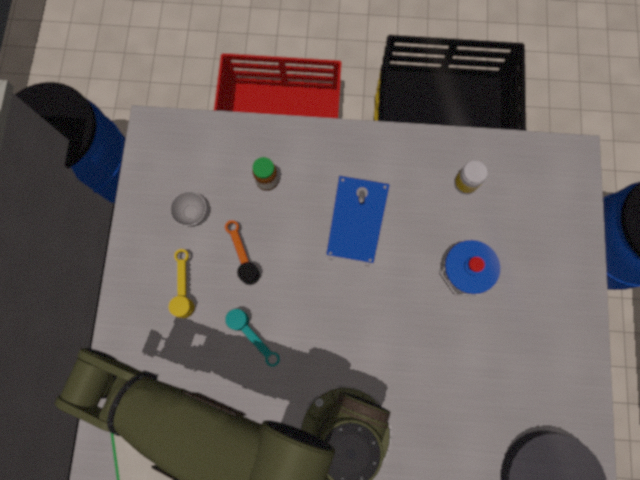

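The pick could be confused with three mallets in the top view: yellow at (180,305), teal at (237,319), and orange handle with black head at (248,272), eye at (232,227). The description fits the last one. The bung is at (476,265), the peg at about (361,195), the tin at (470,177), the jar at (264,170) and the bowl at (190,209).

```bash
cat > m.py <<'E'
from h import *
def comps(mask,amin=25):
    n,l,s,c=cv2.connectedComponentsWithStats(mask.astype(np.uint8)); return [(s[i,4],c[i],l==i) for i in range(1,n) if s[i,4]>=amin]
E
python3 - <<'E'
from m import *
im={n:cv2.imread(f"pics/{n}0.png") for n in("scene","top")}
hs={n:cv2.cvtColor(im[n],cv2.COLOR_BGR2HSV) for n in im}
t=cam("top"); s=cam("scene")
def m(n,h0,h1,s0,v0,roi):
    H=hs[n]; M=(H[...,0]>=h0)&(H[...,0]<=h1)&(H[...,1]>=s0)&(H[...,2]>=v0); Z=np.zeros_like(M); x0,y0,x1,y1=roi; Z[y0:y1,x0:x1]=M[y0:y1,x0:x1]; return Z
# orange handle
for n,roi in(("top",(215,210,270,290)),("scene",(350,220,440,275))):
    c=cam(n); M=m(n,3,14,130,80,roi)
    pts=np.argwhere(M)[:,::-1]; W=np.array([onz(c,u,v,42)[:2] for u,v in pts])
    (cx,cy),(w,h),a=cv2.minAreaRect(W.astype(np.float32)); mu=W.mean(0); ev,V=np.linalg.eigh(np.cov(W.T)); print(n,"orange n",len(pts),"rect",cx,cy,w,h,a,"ext dir",V[:,1],np.degrees(np.arctan2(V[1,1],V[0,1])), "range",[mu+V[:,1]*q for q in (((W-mu)@V[:,1]).min(),((W-mu)@V[:,1]).max())])
# black head
H=hs["top"]; M=np.zeros(H.shape[:2],bool); M[255:290,232:265]=(H[255:290,232:265,2]<50)
for a,c,_ in comps(M): print("head top",a,c,onz(t,*c,70))
# bung red
for n,roi in(("top",(460,250,495,280)),("scene",(125,298,160,325))):
    M=m(n,0,5,150,80,roi)|m(n,174,180,150,80,roi)
    for a,c,_ in comps(M): print("bung",n,a,c,onz(cam(n),*c,136))
M=m("top",100,130,120,40,(435,230,510,300)); 
for a,c,_ in comps(M): print("lid",a,c,onz(t,*c,100))
# board
for n,roi in(("top",(320,165,400,275)),):
    M=m(n,100,130,110,40,roi); a,c,K=max(comps(M),key=lambda q:q[0])
    cn,_=cv2.findContours(K.astype(np.uint8),0,1); hull=cv2.convexHull(max(cn,key=len))
    q=cv2.approxPolyDP(hull,5,True)[:,0]; print("board",n,q.tolist())
    (cx,cy),(w,h),ang=cv2.minAreaRect(hull); print(cx,cy,w,h,ang)
    for u,v in q:
        print((u,v),[onz(cam(n),u,v,z).round(1).tolist() for z in (195.1,57.4)])
big=np.hstack([cv2.resize(im["top"][160:300,320:400],(320,560),interpolation=cv2.INTER_CUBIC),cv2.resize(im["top"][205:295,215:275],(373,560),interpolation=cv2.INTER_CUBIC)])
cv2.imwrite("pics/c1.png",big)
print("bystanders",onz(t,474,170,110),onz(t,264,167,120),onz(t,189,208,40))
E
```

```text
top orange n 355 rect 515.0035400390625 348.73834228515625 136.24371337890625 39.620155334472656 29.87825584411621 ext dir [-0.89943395 -0.43705672] -154.08376162746904 range [array([574.16461886, 381.96614211]), array([451.79313687, 322.50287819])]
scene orange n 499 rect 518.3777465820312 346.31707763671875 146.03285217285156 57.85198974609375 22.572710037231445 ext dir [-0.91324827 -0.40740347] -155.9581708369401 range [array([586.13836705, 373.3633945 ]), array([453.23640401, 314.07533112])]
head top 346 [248.65317919 272.78901734] [418.24052062 304.01852299  70.        ]
bung top 147 [476.04761905 263.89795918] [ 477.75994964 -322.80223329  136.        ]
bung scene 255 [140.77647059 309.83921569] [ 482.61196506 -326.72270887  136.        ]
lid 2019 [471.24021793 266.92669638] [ 475.13102176 -319.8394541   100.        ]
board top [[340, 176], [388, 185], [372, 261], [327, 253]]
356.9462585449219 218.901123046875 49.92454147338867 79.7034683227539 10.124671936035156
(np.int32(340), np.int32(176)) [[682.3, 64.3, 195.1], [731.1, 62.8, 57.4]]
(np.int32(388), np.int32(185)) [[666.0, -66.9, 195.1], [713.1, -81.9, 57.4]]
(np.int32(372), np.int32(261)) [[454.6, -34.3, 195.1], [479.8, -46.0, 57.4]]
(np.int32(327), np.int32(253)) [[467.4, 84.6, 195.1], [494.0, 85.3, 57.4]]
bystanders [ 758.36467345 -322.35363657  110.        ] [720.62369663 283.68645207 120.        ] [604.53012394 506.87272832  40.        ]
```

View pics/c1.png

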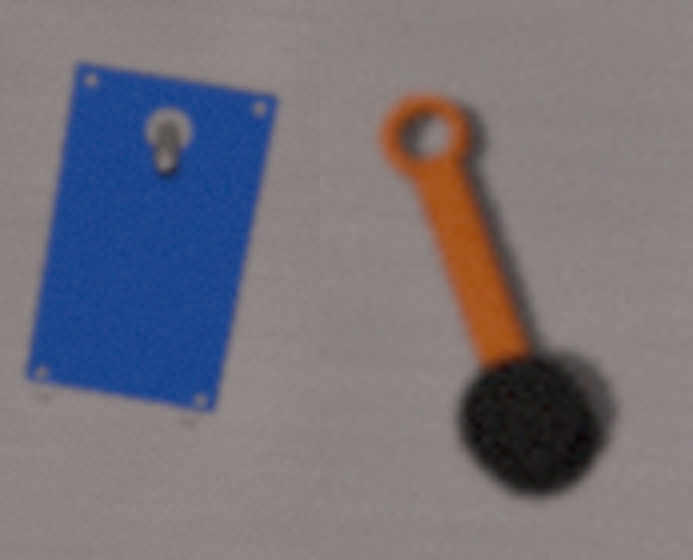

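The crop confirms the orange handle with the eye at crop (427,131) and the black head at (535,425). The peg tip is at crop (166,166) and its foot washer at (170,131). Next I move over the mallet for a wrist view.

{"op": "apply_moves", "data": {
  "plan": [
    [[60,-35,45],8],
    [[120,-70,45],16],
    [[180,-105,45],24],
    [[240,-140,45],32],
    [[290,-175,45],39],
    [[345,-208,45],39],
    [[345,-208,45],39],
    [[345,-208,45],39]
  ],
  "gripper": 60,
  "force": 40
}}

```text
time_s: 1.1
tcp_pos: [470.7, 326.2, 249.6]
ee_rot: [0.7, -3.061, 0.001]
wrist_force: [-0.0, 1.1, 0.3]
grip_width: 0.767
grip_force: 0.0
```

```bash
python3 - <<'E'
from m import *
st=manip.get_state(); im=snapshot("wrist"); cv2.imwrite("pics/w1.png",im[:,:,::-1]); np.save("st1.npy",st,allow_pickle=True)
print(st["time_s"],st["tcp_pos"],st["ee_rot"],st["grip_width"])
t=cam("top"); print("eye",onz(t,232.2,226.1,43),"tip",onz(t,361.5,201.5,236.4),"foot",onz(t,362.5,192.7,175))
c=cam("wrist",st); H=cv2.cvtColor(im,cv2.COLOR_RGB2HSV)
M=(H[...,0]>=3)&(H[...,0]<=15)&(H[...,1]>=130)&(H[...,2]>=70)
for a,ct,K in comps(M,300):
    print("orange",a,ct,onz(c,*ct,43))
    cn,hi=cv2.findContours(K.astype(np.uint8),cv2.RETR_CCOMP,1)
    for k,hh in zip(cn,hi[0]):
        if cv2.contourArea(k)>100: (x,y),r=cv2.minEnclosingCircle(k); mm=cv2.moments(k); ce=(mm["m10"]/mm["m00"],mm["m01"]/mm["m00"]); print(hh[3],cv2.contourArea(k),ce,r,onz(c,*ce,38))
M=(H[...,2]<45)
for a,ct,K in comps(M,400): print("dark",a,ct,onz(c,*ct,70))
E
```

```text
1.1 [470.69415185 326.18865371 249.6440619 ] [ 7.00100769e-01 -3.06142739e+00  8.33935228e-04] 0.7672174613507421
eye [557.5815048  371.14116732  43.        ] tip [601.96730951   4.3978956  236.4       ] foot [ 6.45837744e+02 -4.62148750e-01  1.75000000e+02]
orange 3337 [320.52022775 260.49325742] [512.44379008 352.0051832   43.        ]
-1 3515.0 (320.4733522996681, 265.0092935040303) 68.33979797363281 [518.0003974  354.73342709  38.        ]
0 364.5 (320.02240512117055, 307.0384087791495) 13.038504600524902 [558.55409599 374.0081926   38.        ]
orange 831 [194.37665463 424.9723225 ] [739.45452489 310.33438284  43.        ]
-1 787.5 (194.27978835978834, 424.64931216931217) 28.517637252807617 [743.37260711 310.25822645  38.        ]
dark 1775 [216.36788732 318.80732394] [599.89829896 284.71961337  70.        ]
dark 1771 [414.50254094 319.00056465] [518.40071477 453.45716403  70.        ]
dark 27814 [201.76767096 430.45761127] [719.18446498 318.54645378  70.        ]
dark 9693 [559.999381   369.33488084] [502.92115374 606.96502532  70.        ]
```

View pics/w1.png

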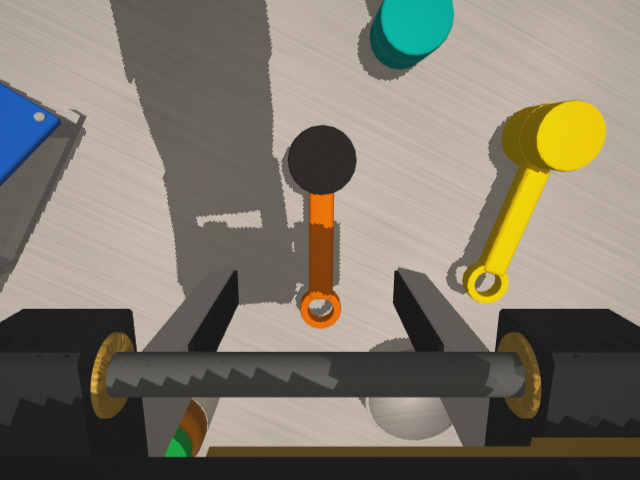

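The wrist view shows the orange mallet upright in the frame: head top circle centred at (322,160), eye at (320,308). The fingers straddle its line.

```bash
python3 - <<'E'
from m import *
st=np.load("st1.npy",allow_pickle=True).item(); c=cam("wrist",st)
h=onz(c,322,160,70)[:2]; e=onz(c,320.5,308.5,40)[:2]; d=e-h; L=np.linalg.norm(d); u=d/L
print(h,e,L,np.degrees(np.arctan2(d[1],d[0]))); R=Ro.from_rotvec(st["ee_rot"]).as_matrix(); print("toolx yaw",np.degrees(np.arctan2(R[1,0],R[0,0])),R[:,2])
mid=(h+e)/2
for g in (50,55,60): print(g,mid+u*(g-75), mid+u*(g-75)-st["tcp_pos"][:2])
E
```

```text
[423.55121661 309.67748565] [559.01901652 374.75105268] 150.28670579557513 25.657855030522995
toolx yaw -154.23770065593285 [-9.87241323e-04 -7.70568076e-04 -9.99999216e-01]
50 [468.75022248 331.38936508] [-1.94392937  5.20071137]
55 [473.25720129 333.5543459 ] [2.56304944 7.36569219]
60 [477.76418011 335.71932672] [7.07002826 9.530673  ]
```

{"op": "apply_moves", "data": {
  "plan": [
    [[3,7,-50],0],
    [[3,7,-100],0],
    [[3,7,-150],0],
    [[3,7,-190],0],
    [[3,7,-215],0],
    [[3,7,-234],0],
    [[3,7,-234],0],
    [[3,7,-234],0],
    [[3,7,-234],0]
  ]
}}

```text
time_s: 2.28
tcp_pos: [472.6, 335.1, 17.5]
ee_rot: [-0.705, 3.06, 0.001]
wrist_force: [0.1, 0.1, 0.3]
grip_width: 0.766
grip_force: 0.0
```

{"op": "apply_moves", "data": {
  "plan": [
    [[0,0,0],0],
    [[0,0,0],0],
    [[0,0,0],0],
    [[0,0,0],0],
    [[0,0,0],0],
    [[0,0,0],0]
  ],
  "gripper": 255,
  "force": 60
}}

```text
time_s: 3.02
tcp_pos: [472.2, 334.7, 16.4]
ee_rot: [-0.705, 3.061, 0.0]
wrist_force: [0.4, -0.4, 0.5]
grip_width: 0.251
grip_force: 59.9
```

{"op": "apply_moves", "data": {
  "plan": [
    [[0,0,20],0],
    [[0,0,60],0],
    [[0,0,110],0],
    [[0,0,160],0],
    [[0,0,210],0],
    [[0,0,255],0],
    [[0,0,284],0],
    [[4,-40,284],-2],
    [[8,-90,284],-5],
    [[13,-140,284],-8],
    [[18,-190,284],-11],
    [[22,-240,284],-14],
    [[27,-290,284],-17],
    [[32,-340,284],-20],
    [[36,-390,284],-22],
    [[41,-440,284],-24],
    [[46,-490,284],-26],
    [[50,-540,284],-28],
    [[56,-590,284],-30],
    [[60,-635,284],-32]
  ]
}}

```text
time_s: 5.52
tcp_pos: [532.0, -301.9, 299.7]
ee_rot: [-0.168, -3.136, -0.001]
wrist_force: [0.5, 0.1, -3.6]
grip_width: 0.246
grip_force: 59.9
```

{"op": "apply_moves", "data": {
  "plan": [
    [[2,-30,0],0],
    [[2,-30,-40],0],
    [[2,-30,-80],0],
    [[2,-30,-105],0],
    [[2,-30,-115],0],
    [[2,-30,-115],0],
    [[2,-30,-115],0]
  ]
}}

```text
time_s: 6.4
tcp_pos: [534.6, -330.5, 186.7]
ee_rot: [0.166, 3.136, -0.002]
wrist_force: [-0.4, 0.3, -4.1]
grip_width: 0.25
grip_force: 59.9
```

```bash
python3 - <<'E'
from m import *
a=snapshot("scene")[:,:,::-1]; b=snapshot("top")[:,:,::-1]; st=manip.get_state(); print(st["tcp_pos"],st["ee_rot"],st["grip_force"])
for n,i in(("s",a),("t",b)): cv2.imwrite(f"pics/{n}2.png",i)
cv2.imwrite("pics/c2.png",np.hstack([cv2.resize(a[210:390,60:260],(400,360),interpolation=cv2.INTER_CUBIC),cv2.resize(b[180:315,400:550],(400,360),interpolation=cv2.INTER_CUBIC)]))
E
```

```text
[ 534.50105575 -330.39914248  186.51870652] [ 1.65655715e-01  3.13586100e+00 -1.32308576e-03] 59.86906349658966
```

View pics/c2.png

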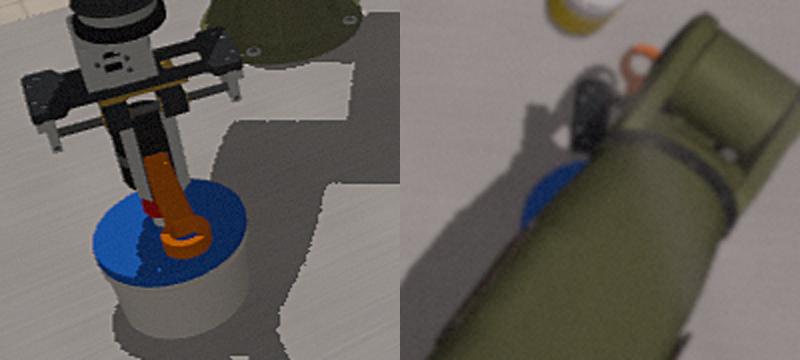

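The scene crop shows the mallet above the lid, with its eye at scene px (154,327) and the red bung just under the head.

```bash
python3 - <<'E'
from m import *
u=np.array([.9943,-.1065,0]); g=np.array([534.5,-330.4,205.5])
for a in(0,5,10,-5): 
    r=np.radians(a); print(a,proj(cam("scene"),g+95*(u*np.cos(r)+np.array([0,0,np.sin(r)]))))
im=cv2.imread("pics/s2.png"); H=cv2.cvtColor(im,cv2.COLOR_BGR2HSV); M=(H[...,0]>=3)&(H[...,0]<=15)&(H[...,1]>=130)&(H[...,2]>=60); M[:, :90]=0;M[:,200:]=0; M[:270]=0;M[350:]=0
p=np.argwhere(M)[:,::-1]; print(p.min(0),p.max(0))
E
```

```text
0 [152.62511257 327.63635866]
5 [151.67567627 323.97924257]
10 [150.62487847 320.06737772]
-5 [153.46576288 331.0081428 ]
[132 286] [165 338]
```

{"op": "apply_moves", "data": {
  "plan": [
    [[0,0,-15],0],
    [[0,0,-26],0],
    [[0,0,-30],0],
    [[0,0,-34],0],
    [[0,0,-38],0],
    [[0,0,-42],0],
    [[0,0,-45],0]
  ]
}}

```text
time_s: 7.38
tcp_pos: [534.3, -330.2, 140.4]
ee_rot: [0.166, 3.137, -0.0]
wrist_force: [-2.7, 2.3, 3.6]
grip_width: 0.253
grip_force: 59.9
```

{"op": "apply_moves", "data": {
  "plan": [
    [[0,0,-2],0],
    [[0,0,-3],0],
    [[0,0,-4],0],
    [[0,0,-4],0]
  ]
}}

```text
time_s: 7.88
tcp_pos: [534.6, -330.5, 137.7]
ee_rot: [0.166, 3.136, -0.002]
wrist_force: [-3.8, 2.9, 11.8]
grip_width: 0.251
grip_force: 59.9
```

{"op": "apply_moves", "data": {
  "plan": [
    [[0,0,-1],0],
    [[0,0,-2],0],
    [[0,0,-2],0]
  ]
}}

```text
time_s: 8.25
tcp_pos: [535.4, -330.8, 136.8]
ee_rot: [0.165, 3.133, -0.004]
wrist_force: [1.2, 1.7, 15.2]
grip_width: 0.25
grip_force: 60.0
```

```bash
python3 - <<'E'
from m import *
a=snapshot("scene")[:,:,::-1]; cv2.imwrite("pics/s3.png",a); print(manip.get_state()["tcp_pos"],manip.get_state()["wrist_force"])
cv2.imwrite("pics/c3.png",cv2.resize(a[250:380,80:220],(646,600),interpolation=cv2.INTER_CUBIC))
E
```

```text
[ 535.44702242 -330.84097821  136.80455635] [ 0.42149883  2.29999571 16.72987917]
```

View pics/c3.png

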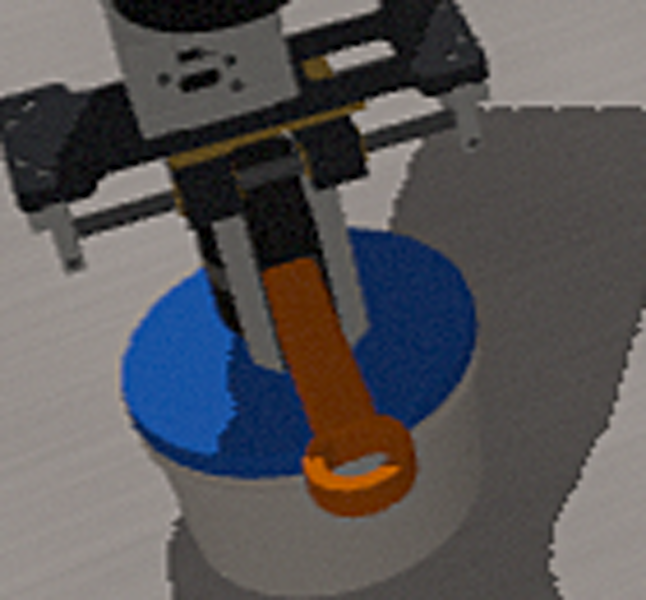

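The head sits on the bung and the net push is about 20 N, so the bung should be home. I lift clear to check it.

{"op": "apply_moves", "data": {
  "plan": [
    [[0,0,20],0],
    [[0,0,60],0],
    [[0,0,100],0],
    [[-10,40,120],0],
    [[-25,85,120],0],
    [[-40,130,120],0],
    [[-52,175,120],0],
    [[-55,180,120],0],
    [[-55,180,120],0]
  ]
}}

```text
time_s: 9.43
tcp_pos: [479.4, -150.5, 254.4]
ee_rot: [0.165, 3.137, -0.001]
wrist_force: [0.3, 0.1, -3.4]
grip_width: 0.248
grip_force: 60.0
```

```bash
python3 - <<'E'
from m import *
st=manip.get_state(); a=snapshot("scene"); b=snapshot("top"); cv2.imwrite("pics/s4.png",a[:,:,::-1]); cv2.imwrite("pics/t4.png",b[:,:,::-1]); print(st["tcp_pos"],st["wrist_force"])
def red(im,roi):
    H=cv2.cvtColor(im,cv2.COLOR_RGB2HSV); M=((H[...,0]<=5)|(H[...,0]>=174))&(H[...,1]>=150)&(H[...,2]>=60); Z=np.zeros_like(M); x0,y0,x1,y1=roi; Z[y0:y1,x0:x1]=M[y0:y1,x0:x1]; p=np.argwhere(Z)[:,::-1]; return len(p),p.mean(0) if len(p) else None,p.min(0),p.max(0)
rs=red(a,(120,290,170,345)); rt=red(b,(460,245,500,285)); print(rs,rt)
i=lambda n:cv2.imread(n)[:,:,::-1]
print("before",red(i("pics/scene0.png"),(120,290,170,345)))
for z in(134,125,116): print(z,proj(cam("scene"),(480,-324,z)),proj(cam("top"),(480,-324,z)))
# mallet tilt check
u=np.array([.9943,-.1065,0]); g=np.array(st["tcp_pos"])+[0,0,19]
for q in(0,5,-5): 
    r=np.radians(q); print(q,proj(cam("scene"),g+95*(u*np.cos(r)+np.array([0,0,np.sin(r)]))))
H=cv2.cvtColor(a,cv2.COLOR_RGB2HSV); M=(H[...,0]>=5)&(H[...,0]<=15)&(H[...,1]>=130)&(H[...,2]>=60); M[:,300:]=0; M[:200]=0;M[340:]=0
for s in comps(M,60): p=np.argwhere(s[2])[:,::-1]; print(s[:2],p.min(0),p.max(0))
E
```

```text
[ 479.42970297 -150.46651721  254.3631187 ] [ 0.29016154  0.06021872 -3.39055267]
(272, array([142.77941176, 316.39705882]), array([133, 308]), array([153, 324])) (146, array([474.23972603, 264.80136986]), array([468, 259]), array([481, 271]))
before (273, array([141.27106227, 310.07692308]), array([131, 302]), array([151, 318]))
134 [141.8681363  309.38967203] [476.28086196 263.24608723]
125 [142.74851917 312.73112516] [475.32967712 263.80363331]
116 [143.620446   316.04048374] [474.39017356 264.35433229]
0 [227.6936937  247.91967372]
5 [227.16606444 244.22558196]
-5 [228.08546709 251.39604425]
(np.int32(690), array([221.25652174, 239.70289855])) [206 216] [238 258]
```

The bung has dropped by the expected amount (row shift 6.3 px against 6.6 px predicted for 18 mm) and resisted 20 N, so it is home. Next I tilt the mallet in the fingers by lowering it near the table and easing the grip, so the head droops about 36°.

{"op": "apply_moves", "data": {
  "plan": [
    [[0,0,-40],0],
    [[0,0,-90],0],
    [[0,0,-140],0],
    [[0,0,-180],0],
    [[0,0,-194],0],
    [[0,0,-194],0],
    [[0,0,-194],0]
  ]
}}

```text
time_s: 10.4
tcp_pos: [480.1, -150.8, 62.0]
ee_rot: [0.166, 3.135, -0.001]
wrist_force: [0.6, 0.5, -4.0]
grip_width: 0.249
grip_force: 60.0
```

{"op": "apply_moves", "data": {
  "plan": [
    [[0,0,0],0],
    [[0,0,0],0],
    [[0,0,0],0],
    [[0,0,0],0]
  ],
  "force": 8
}}

```text
time_s: 10.9
tcp_pos: [480.4, -150.5, 61.6]
ee_rot: [0.166, 3.134, -0.001]
wrist_force: [5.1, -0.5, 5.5]
grip_width: 0.257
grip_force: 8.0
```

```bash
cat > tilt.py <<'E'
from m import *
def tilt(roi=None):
    st=manip.get_state(); a=snapshot("scene"); u=np.array([.9943,-.1065,0]); g=np.array(st["tcp_pos"])+[0,0,19]; c=cam("scene")
    H=cv2.cvtColor(a,cv2.COLOR_RGB2HSV); M=(H[...,0]>=5)&(H[...,0]<=15)&(H[...,1]>=130)&(H[...,2]>=60); 
    M=M.astype(np.uint8); p0=proj(c,g).astype(int); Z=np.zeros_like(M); Z[max(p0[1]-60,0):p0[1]+60,max(p0[0]-60,0):p0[0]+60]=1; M&=Z
    cs=comps(M,60); p=np.argwhere(max(cs,key=lambda s:s[0])[2])[:,::-1] if cs else np.zeros((1,2))
    print(st["tcp_pos"],st["wrist_force"],"orange",len(p),p.min(0),p.max(0))
    for q in(0,10,20,30,35,40,50): r=np.radians(q); print(q,proj(c,g+(95)*(u*np.cos(r)+np.array([0,0,np.sin(r)]))).round(1),end=" ")
    print(); return a
E
python3 -c "
from tilt import *
a=tilt(); cv2.imwrite('pics/s5.png',a[:,:,::-1])"
```

```text
[ 480.42863577 -150.52857701   61.56377915] [ 5.08071866 -0.47496863  5.52026171] orange 218 [218 292] [241 304]
0 [237.5 323.4] 10 [236.5 317.1] 20 [235.  310.2] 30 [233.1 302.8] 35 [232. 299.] 40 [230.9 295.2] 50 [228.3 287.8]
```

{"op": "apply_moves", "data": {
  "plan": [
    [[0,0,0],0],
    [[0,0,0],0],
    [[0,0,0],0],
    [[0,0,25],0],
    [[0,0,70],0],
    [[0,0,120],0],
    [[0,0,170],0],
    [[0,0,220],0],
    [[20,5,260],0],
    [[60,15,270],0],
    [[105,30,270],0],
    [[140,45,270],0],
    [[160,50,270],0],
    [[160,50,270],0],
    [[160,50,270],0]
  ],
  "force": 60
}}

```text
time_s: 12.82
tcp_pos: [638.6, -100.4, 330.0]
ee_rot: [-0.166, -3.136, -0.0]
wrist_force: [-0.4, -0.1, -4.1]
grip_width: 0.252
grip_force: 60.0
```

```bash
python3 -c "
from tilt import *
a=tilt(); cv2.imwrite('pics/s6.png',a[:,:,::-1])
st=manip.get_state(); w=snapshot('wrist'); np.save('st6.npy',st,allow_pickle=True); cv2.imwrite('pics/w6.png',w[:,:,::-1])
c=cam('wrist',st); print(proj(c,(604,5,236)),proj(c,(647,0.5,175)),st['joint_pos'])
"
```

```text
[ 638.63512506 -100.40263886  329.95867726] [-0.3659791  -0.14389468 -4.07894878] orange 461 [265 203] [299 227]
0 [292.9 244.1] 10 [292.2 235.3] 20 [290.7 225.8] 30 [288.5 216. ] 35 [287.1 211.1] 40 [285.6 206.3] 50 [282.2 196.9] 
[468.73796055 172.46401555] [437.61106697 219.11797044] [-2.12715666e-01  4.80915291e-01  9.90390917e-01 -1.42394089e-04
  1.67093441e+00 -1.67748631e+00]
```

View pics/w6.png

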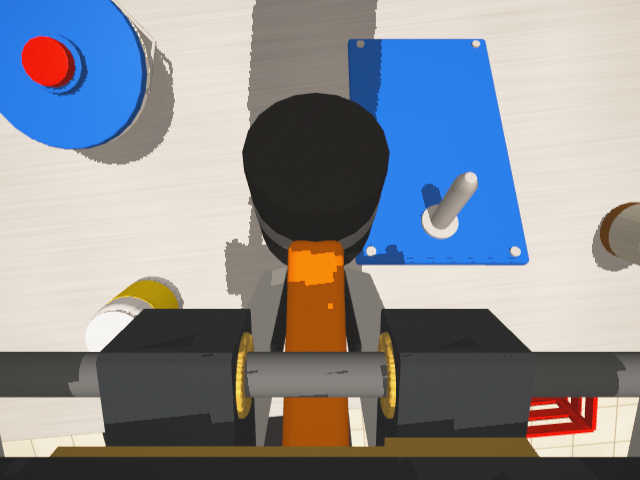

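The wrist view shows the bung seated on the boss at (48,62), the mallet drooping in the fingers at column 316, the peg tip at (471,178), its foot at (440,222), and board screws at (360,43), (476,43), (371,251) and (515,251).

```bash
python3 - <<'E'
from m import *
st=np.load("st6.npy",allow_pickle=True).item(); c=cam("wrist",st); w=cv2.imread("pics/w6.png")
H=cv2.cvtColor(w,cv2.COLOR_BGR2HSV)
S=((H[...,1]<70)&(H[...,2]>110)); S[:30]=0; S[262:]=0; S[:,:355]=0; S[:,525:]=0
for s in comps(S,15): print(s[:2])
B=(H[...,0]>100)&(H[...,0]<125)&(H[...,1]>120); B[:,:200]=0
B=B.astype(np.uint8); cs=max(comps(B),key=lambda s:s[0]); cn,_=cv2.findContours(cs[2].astype(np.uint8),0,1); q=cv2.approxPolyDP(cv2.convexHull(max(cn,key=len)),6,True)[:,0]; print(q.tolist())
up=[onz(c,u,v,195.1) for u,v in((357,264),(529,264))]; lo=[onz(c,u,v,57.4) for u,v in((349,40),(484,40))]
print(up,lo)
f=onz(c,440,221,175); t=onz(c,471,178,236.4); tt=two([ray(c,471,178)]+[ray(cam("top"),361.5,201)]); print("foot",f,"tip",t,"tri",tt,"yaw",np.degrees(np.arctan2(*(f-t)[1::-1])))
R=Ro.from_rotvec(st["ee_rot"]).as_matrix(); print("handle yaw",np.degrees(np.arctan2(-R[1,0],-R[0,0])))
E
```

```text
(np.int32(5501), array([491.23195783,  85.02472278]))
(np.int32(49), array([360.04081633,  43.57142857]))
(np.int32(49), array([475.57142857,  43.6122449 ]))
(np.int32(1797), array([449.29382304, 207.82359488]))
(np.int32(82), array([370.59756098, 250.68292683]))
(np.int32(86), array([514.87209302, 251.22093023]))
[[484, 40], [528, 261], [357, 263], [349, 40]]
[array([672.47100254, -70.8454556 , 195.1       ]), array([686.89595162,  66.48079084, 195.1       ])] [array([477.70538027, -49.4951856 ,  57.4       ]), array([492.0572202 ,  87.40657119,  57.4       ])]
foot [648.80549967   2.42117841 175.        ] tip [607.76780937   6.28111274 236.4       ] tri [605.63945886   5.28488518 236.1958158 ] yaw -5.373333461654658
handle yaw -6.075638273409066
```

```bash
python3 - <<'E'
from m import *
a=cv2.imread("pics/s6.png"); cv2.imwrite("pics/c6.png",cv2.resize(a[180:260,230:330],(800,640),interpolation=cv2.INTER_CUBIC)[:600])
w=cv2.imread("pics/w6.png"); g=cv2.cvtColor(w,cv2.COLOR_BGR2GRAY); print(g[80:260:4,316].tolist())
E
```

```text
[134, 135, 131, 111, 35, 36, 36, 36, 37, 38, 38, 37, 37, 34, 38, 38, 38, 38, 38, 36, 37, 37, 36, 38, 37, 38, 38, 35, 38, 38, 38, 39, 37, 37, 35, 36, 36, 32, 33, 34, 33, 95, 97, 99, 156]
```

View pics/c6.png

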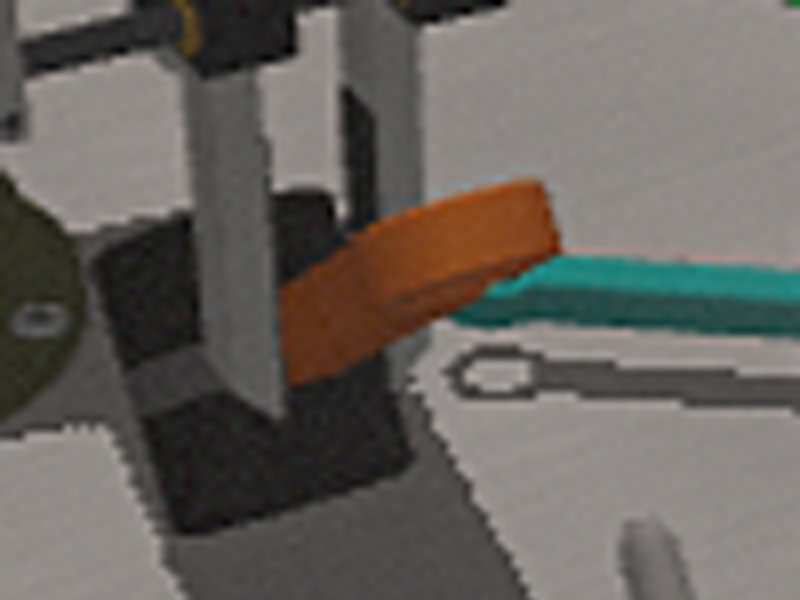

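The scene crop shows the ring nearly edge-on, centred at about px (286.5,211.8). That matches a 35° tilt with a grip at 55 mm. Now I line up along the peg axis.

{"op": "apply_moves", "data": {
  "plan": [
    [[-40,33,0],0],
    [[-80,66,0],0],
    [[-115,95,0],0],
    [[-143,118,0],0],
    [[-143,118,-30],0],
    [[-143,118,-75],0],
    [[-143,118,-110],0],
    [[-143,118,-118],0],
    [[-132,117,-135],0],
    [[-120,116,-151],0],
    [[-120,116,-151],0],
    [[-120,116,-151],0]
  ]
}}

```text
time_s: 14.42
tcp_pos: [519.3, 15.7, 180.9]
ee_rot: [0.166, 3.136, -0.0]
wrist_force: [0.4, 0.0, -3.9]
grip_width: 0.249
grip_force: 60.0
```

```bash
python3 -c "
from tilt import *
a=tilt(); cv2.imwrite('pics/s7.png',a[:,:,::-1]); b=snapshot('top'); cv2.imwrite('pics/t7.png',b[:,:,::-1])
c=cam('scene'); print('tip',proj(c,(607.4,6,236.4)),'foot',proj(c,(650.1,1.5,175)),'top tip',proj(cam('top'),(607.4,6,236.4)))
w=snapshot('wrist')[:,:,::-1]
A=cv2.resize(a[190:330,240:380,::-1],(600,600),interpolation=cv2.INTER_CUBIC); cv2.imwrite('pics/c7.png',A)
B=cv2.resize(b[150:270,310:400,::-1],(450,600),interpolation=cv2.INTER_CUBIC); cv2.imwrite('pics/c7.png',np.hstack([A,B])[:, :800] if 0 else cv2.resize(np.hstack([A,B]),(800,457)))
"
```

```text
[519.32562638  15.69779611 180.86864689] [ 0.43890065  0.01217133 -3.87077716] orange 267 [288 228] [316 245]
0 [311.7 260.1] 10 [311.2 253.3] 20 [310.2 245.9] 30 [308.5 238.2] 35 [307.4 234.4] 40 [306.2 230.5] 50 [303.5 223.1] 
tip [309.87460633 244.16887712] foot [320.04219631 278.82061814] top tip [361.00090976 199.45965749]
```

View pics/c7.png

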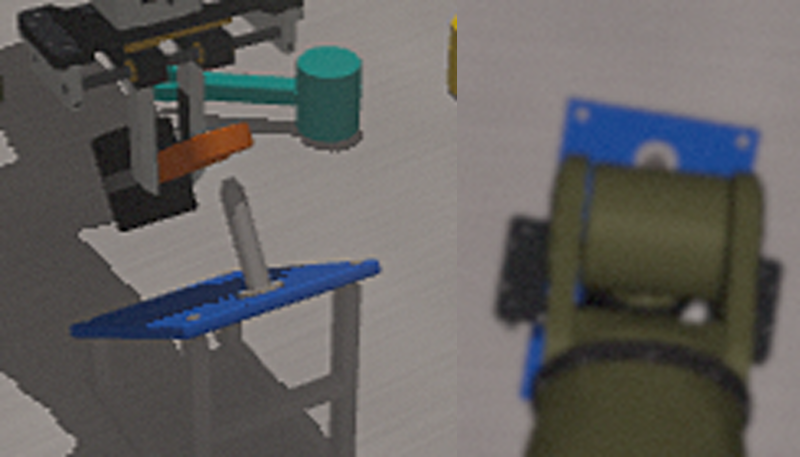

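The ring is centred just above the tip, and the ring and peg axis agree within about 2 mm. I'll feed it along the peg and watch the force.

{"op": "apply_moves", "data": {
  "plan": [
    [[2,0,-5],0],
    [[5,0,-9],0],
    [[8,-1,-13],0],
    [[11,-1,-18],0],
    [[11,-1,-18],0]
  ]
}}

```text
time_s: 15.2
tcp_pos: [530.2, 14.8, 160.9]
ee_rot: [-0.166, -3.136, 0.0]
wrist_force: [0.3, 0.1, -4.1]
grip_width: 0.252
grip_force: 60.0
```

{"op": "apply_moves", "data": {
  "plan": [
    [[3,0,-4],0],
    [[6,-1,-8],0],
    [[8,-1,-12],0],
    [[8,-1,-12],0]
  ]
}}

```text
time_s: 15.7
tcp_pos: [538.1, 13.8, 149.0]
ee_rot: [-0.166, -3.136, -0.0]
wrist_force: [0.3, -0.1, -3.3]
grip_width: 0.25
grip_force: 60.0
```

```bash
python3 -c "
from tilt import *
a=tilt(); cv2.imwrite('pics/s8.png',a[:,:,::-1])
A=cv2.resize(a[200:310,260:360,::-1],(545,600),interpolation=cv2.INTER_CUBIC); cv2.imwrite('pics/c8.png',A)
"
```

```text
[538.14774225  13.77735741 149.0027538 ] [ 0.33405853 -0.10554483 -3.29237919] orange 245 [293 245] [321 261]
0 [316.1 277. ] 10 [315.7 270.3] 20 [314.7 263.1] 30 [313.  255.5] 35 [312.  251.6] 40 [310.8 247.8] 50 [308.1 240.4]
```

View pics/c8.png

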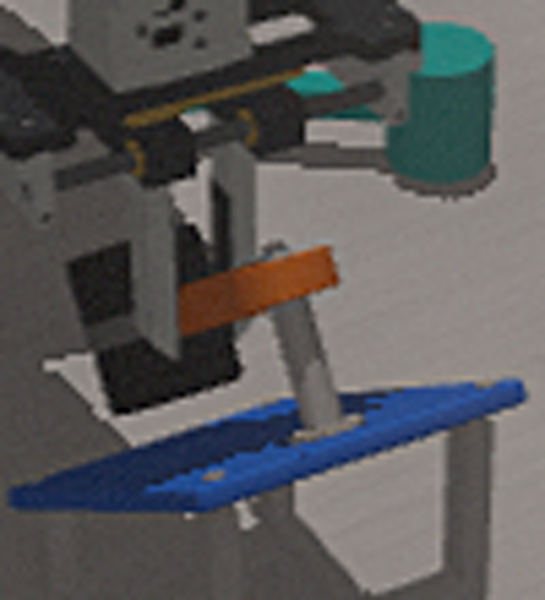

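The crop shows the ring threaded: the tip is just above the ring at crop (272,245), and the peg passes through below it. I lower further until the head meets the board.

{"op": "apply_moves", "data": {
  "plan": [
    [[3,0,-4],0],
    [[6,-1,-8],0],
    [[9,-1,-12],0],
    [[11,-1,-16],0],
    [[11,-1,-16],0]
  ]
}}

```text
time_s: 16.38
tcp_pos: [549.4, 12.7, 133.8]
ee_rot: [0.166, 3.137, -0.0]
wrist_force: [-2.0, -0.5, 2.7]
grip_width: 0.255
grip_force: 60.0
```

{"op": "apply_moves", "data": {
  "plan": [
    [[1,0,-1],0],
    [[2,0,-3],0],
    [[2,0,-3],0]
  ]
}}

```text
time_s: 16.75
tcp_pos: [552.1, 12.6, 132.2]
ee_rot: [0.166, 3.134, -0.0]
wrist_force: [-2.4, -2.0, 13.0]
grip_width: 0.247
grip_force: 60.0
```

{"op": "apply_moves", "data": {
  "plan": [
    [[0,0,0],0],
    [[0,0,0],0],
    [[0,0,-1],0],
    [[0,0,-1],0],
    [[0,0,-1],0]
  ],
  "force": 6
}}

```text
time_s: 17.38
tcp_pos: [552.2, 12.6, 130.8]
ee_rot: [0.166, 3.134, -0.0]
wrist_force: [-0.6, -0.4, 8.1]
grip_width: 0.255
grip_force: 6.0
```

```bash
python3 -c "
from tilt import *
a=tilt(); cv2.imwrite('pics/s9.png',a[:,:,::-1]); c=cam('scene')
f=np.array([650.1,1.5,175]); u=np.array([.9944,-.1056,0]); s,k=np.sin(.6109),np.cos(.6109); X=u*k+np.array([0,0,s]); Z=-u*s+np.array([0,0,k])
for d in(0,-5): print('eye at rest',proj(c,f+35*Z+d*X), 'ring far end',proj(c,f+35*Z+(21+d)*X))
H=cv2.cvtColor(a,cv2.COLOR_RGB2HSV); M=(H[...,0]>=5)&(H[...,0]<=15)&(H[...,1]>=130)&(H[...,2]>=60); M[:230]=0;M[290:]=0;M[:,:280]=0;M[:,345:]=0
for q in comps(M,30): p=np.argwhere(q[2])[:,::-1]; print(q[:2],p.min(0),p.max(0))
"
```

```text
[552.18926374  12.63920393 130.75902645] [-0.60550174 -0.37907961  8.09562304] orange 262 [296 257] [325 270]
0 [319.6 287.4] 10 [319.2 280.8] 20 [318.2 273.6] 30 [316.5 266. ] 35 [315.4 262.2] 40 [314.2 258.4] 50 [311.5 250.9] 
eye at rest [315.30225138 262.65604186] ring far end [319.26635397 262.13150449]
eye at rest [314.37976555 262.77810688] ring far end [318.30913824 262.25816504]
(np.int32(262), array([309.43129771, 263.4351145 ])) [296 257] [325 270]
```

{"op": "apply_moves", "data": {
  "plan": [
    [[0,0,0],0],
    [[0,0,0],0],
    [[0,0,0],0],
    [[0,0,0],0],
    [[0,0,0],0],
    [[0,0,0],0]
  ],
  "gripper": 60
}}

```text
time_s: 18.18
tcp_pos: [551.2, 12.8, 129.4]
ee_rot: [-0.166, -3.137, -0.0]
wrist_force: [0.2, -0.8, -0.1]
grip_width: 0.763
grip_force: 0.0
```

{"op": "apply_moves", "data": {
  "plan": [
    [[0,0,8],0],
    [[0,0,25],0],
    [[0,0,50],0],
    [[0,0,85],0],
    [[0,0,125],0],
    [[-20,0,165],0],
    [[-60,0,190],0],
    [[-110,0,190],0],
    [[-150,0,190],0],
    [[-150,0,190],0],
    [[-150,0,190],0]
  ]
}}

```text
time_s: 19.55
tcp_pos: [401.6, 12.8, 320.3]
ee_rot: [0.166, 3.136, -0.0]
wrist_force: [0.9, 0.1, -0.7]
grip_width: 0.766
grip_force: 0.0
```

```bash
python3 -c "
from tilt import *
a=snapshot('scene'); b=snapshot('top'); st=manip.get_state(); w=snapshot('wrist'); c=cam('scene'); print(st['tcp_pos'],st['wrist_force'],st['grip_width'])
cv2.imwrite('pics/s10.png',a[:,:,::-1]); cv2.imwrite('pics/t10.png',b[:,:,::-1]); cv2.imwrite('pics/w10.png',w[:,:,::-1])
H=cv2.cvtColor(a,cv2.COLOR_RGB2HSV); M=(H[...,0]>=5)&(H[...,0]<=15)&(H[...,1]>=130)&(H[...,2]>=60); M[:200]=0;M[300:]=0;M[:,:230]=0;M[:,345:]=0
for q in comps(M,30): p=np.argwhere(q[2])[:,::-1]; print('orange',q[:2],p.min(0),p.max(0))
K=(H[...,2]<40)&(H[...,1]<110); K[:230]=0;K[310:]=0;K[:,:240]=0;K[:,320:]=0
for q in comps(K,40): print('dark',q[:2])
f=np.array([650.1,1.5,175]); u=np.array([.9944,-.1056,0]); s,k=np.sin(.6109),np.cos(.6109); X=u*k+np.array([0,0,s]); Z=-u*s+np.array([0,0,k])
for d in(0,-5): print('eye',proj(c,f+35*Z+d*X),'head ctr',proj(c,f+35*Z+(d-150)*X),'wrist eye/head',proj(cam('wrist',st),f+35*Z+d*X),proj(cam('wrist',st),f+70*Z+(d-150)*X))
HW=cv2.cvtColor(w,cv2.COLOR_RGB2HSV); M=(HW[...,0]>=3)&(HW[...,0]<=15)&(HW[...,1]>=130)&(HW[...,2]>=60)
for q in comps(M,200): p=np.argwhere(q[2])[:,::-1]; print('w orange',q[:2],p.min(0),p.max(0))
for n in ('top',):
  d=cv2.absdiff(cv2.imread('pics/top0.png'),b[:,:,::-1].copy()).max(2)
  for nm,(x0,y0,x1,y1) in dict(tin=(445,150,500,205),jar=(245,145,290,200),bowl=(165,185,215,235)).items(): print(nm,(d[y0:y1,x0:x1]>40).sum())
"
```

```text
[401.82250771  12.76604467 319.58835865] [-0.03514403 -0.05667522  0.4307178 ] 0.7648846047805263
orange (np.int32(302), array([306.18543046, 263.75496689])) [289 257] [324 270]
dark (np.int32(237), array([286.43459916, 257.94514768]))
dark (np.int32(230), array([291.10869565, 275.92608696]))
eye [315.30225138 262.65604186] head ctr [290.72757034 265.90780895] wrist eye/head [332.66946166 488.45107115] [331.8573696  308.21875802]
eye [314.37976555 262.77810688] head ctr [290.00612047 266.00327253] wrist eye/head [332.5868215  481.81981317] [331.78364357 302.86121784]
w orange (np.int32(315), array([331.46984127, 344.92698413])) [320 338] [343 351]
w orange (np.int32(1317), array([332.67425968, 421.71298405])) [320 397] [346 446]
tin 0
jar 0
bowl 0
```

```bash
python3 -c "
from station import manip
print(manip.sign_off())"
```

```text
the job is handed in; nothing more can be done
None
```

I drove the bung home with the mallet, hung the mallet by its eye straight down the slope with its head on the board, left the tin, jar and bowl unmoved, and handed the job in at about 20 s; the verdict was not shown.

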